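Set up the kitchen scale for weighing into the bowl

TASK

Get the kitchen scale ready to weigh into the mixing bowl standing on it, using only your fingertips: push down the green-dotted end of the black rocker to switch it on, then press the yellow key (kilograms) all the way in so that it stays down, and then press the white zero key fully down and finish while still holding it there. Keep to that order, do not press the blue key (pounds), and leave the bowl, the pestle and the molcajete where they are.

Things in the scene. Friction and masses are not known exactly. Their poses are not given: they have to be found in the camera images.
- scale: Grey bench scale, fixed. Origin: underside of its console, centre; z up. Console: flat-topped block 170 (x) by 210 mm (y), top 60 mm above the ledge. Aluminium pan 230 mm square, top at 45 mm, centred at y = +245 mm. On the console: rocker centred at x = -45 mm, y = 0; three round keys at x = +30 mm, y = -62, 0, +62 mm (order of colours varies); flush dark display at x = +68 mm
- rocker_dot (a point): Green dot on top of the black rocker (its switch-on end), 24 mm from the pivot towards scale -y; moves with it. Rocker: paddle 64 (scale y) by 30 by 8 mm, pivoting about its middle 72 mm above the ledge. Dot about 81 mm above the ledge at the start, 70 mm when fully on. Push straight down on the dot, clear of the pivot; 2 to 3 N moves it
- rocker (a joint): Rocker angle (rad), -0.25 = off (dotted end up), +0.25 = fully on (dotted end down, at its stop). Stays where it is left
- yellow_key_top (a point): Yellow key (kilograms): round cap 32 mm across standing 14 mm above the console top (z 74 mm above the ledge) when up, with 6 mm of straight-down travel, on a black collar 42 mm across and 4 mm high. This point is the centre of the cap's top face and moves with it
- yellow_key (a joint): Travel of the yellow key (m), 0 = up, 0.006 = fully down at its stop. About 2.5 N moves it; it stays down where it is left, there is no return spring
- blue_key_top (a point): Blue key (pounds), not to be pressed: round cap 32 mm across standing 14 mm above the console top (z 74 mm above the ledge) when up, with 6 mm of straight-down travel, on a black collar 42 mm across and 4 mm high. This point is the centre of the cap's top face and moves with it
- blue_key (a joint): Travel of the blue key (m), 0 = up, 0.006 = down; moves and stays like the yellow key
- white_key_top (a point): White zero key: round cap 32 mm across standing 14 mm above the console top (z 74 mm above the ledge) when up, with 6 mm of straight-down travel, on a black collar 42 mm across and 4 mm high. This point is the centre of the cap's top face and moves with it
- white_key (a joint): Travel of the white key (m), 0 = up, 0.006 = fully down at its stop. Springs back when let go: the spring pushes with about 1.7 N at the top and 5 N fully down
- white_key_mount: Mount of the white key (its black collar and all it carries); origin on the console top, 60 mm above the ledge, under the middle of the white key
- bowl: Loose aluminium mixing bowl, 200 mm across the rim, 75 mm high, 0.3 kg, standing on the scale's pan (rim about 120 mm above the ledge). Origin: centre of its underside
- pestle: Loose wooden pestle lying on the ledge beyond the console, 165 mm long along its y axis, up to 44 mm thick. Origin: on the ledge under its middle
- molcajete: Loose dark stone mortar on three stub feet, 200 mm across, 115 mm high, 4.5 kg, to the right of the console. Origin: on the ledge under its centre

How it is judged:
On the way, in this order (a step that is already met when the one before it is completed fails the run):
1. the rocker is switched on (value of joint rocker above 0.15 rad), for 0.1 s.
2. the yellow key is pressed in (value of joint yellow_key above 0.0042 m), for 0.1 s.
3. the white key is pressed down by the fingers (value of joint white_key above 0.0042 m and contact force between the fingers and white_key_mount above 1 N), for 0.2 s.
At the end, for the whole second after the job is handed in: Rocker on (beyond 0.15 rad), yellow key down (more than 4.2 of 6 mm), white key held down by the fingers (more than 4.2 of 6 mm, with over 1 N), blue key up (under 3 mm), bowl within 15 mm and pestle and molcajete within 20 mm of where they began (all of step 3 and value of joint rocker above 0.15 rad and value of joint yellow_key above 0.0042 m and value of joint blue_key below 0.003 m and distance of bowl from where it was at the start of the episode below 0.015 m and distance of each of pestle, molcajete from where it was at the start of the episode below 0.02 m); the arm keeps its last pose, push and grip.
It fails at once if the blue key is pressed (value of joint blue_key above 0.003 m).
It fails at once if the yellow key is pressed before the rocker is on (value of joint yellow_key above 0.003 m and value of joint rocker below 0.1 rad).
It fails at once if the white key is pressed before the yellow key is in (value of joint white_key above 0.003 m and value of joint yellow_key below 0.0038 m).
It fails at once if the bowl is lifted, tipped or pushed away (distance of bowl from where it was at the start of the episode above 0.015 m or angle between bowl's own z axis and vertical above 0.2 rad).
It fails at once if the pestle or the molcajete is moved (distance of any of pestle, molcajete from where it was at the start of the episode above 0.02 m).
It also fails if it takes over 35 s, if anything falls off the work surface, if the arm or the gripper's body presses on something with over 40 N, if the wrist force passes 120 N, or if a joint passes its speed limit or range.

ROBOT

A 7-joint arm with a two-finger parallel gripper is mounted at the origin on the work surface. World frame = base frame: x ahead of the robot, y to its left, z up, the work surface at z = 0. Lengths are in m, angles in rad, forces in N, time in s.
With the tool pointing down it reaches from about 0.4 to 0.85 m from the base axis. Payload 6.9 kg.
Tool frame: the origin (TCP) lies midway between the tips of the shut fingers; the grasp point (between the pads) lies behind it (ctrl.pinch_z is the z of the grasp point in the tool frame, in m); z points along the fingers, y is the line along which they close (so a half turn about z gives the same grasp; the last joint's range is limited). The gripper opens to 85 mm and grips with 20 to 120 N. Pads are 22 mm wide; open, the fingers measure 114 mm over their backs; the gripper's body (76 mm by 85 mm) begins 54 mm behind the grasp point. The pads swing forward as they close: fully open they stand 13 mm farther back than shut.
Start: joints at [1.335, 0.507, -0.238, 1.5, 0.126, 1.149, -0.155], TCP at [0.209, -0.589, 0.231] pointing down, gripper open.
Joint ranges: [-3.08, 3.08], [-0.24, 2.05], [-1.43, 1.35], [0, 2.5], [-1.52, 4.66], [0.17, 1.96], [-2.89, 2.89]. Speed limits (rad/s): [2.39, 2.39, 3.14, 3.14, 3.14, 3.14, 3.14].

INTERFACE

Orientations are given as a unit quaternion [w, x, y, z].
In Python, from station import ctrl, get_state, vision, ticket, models gives the robot as it stands. Calls block until the motion is done:
- ctrl.movep(position, orientation): joint-space move of the TCP to a pose.
- ctrl.movel(position, frame=None, max_speed=0.15): straight line of the TCP; frame=None keeps the orientation; max_speed is the mean speed in m/s.
- ctrl.set_joints(angles): joint-space move.
- ctrl.ungrasp() and ctrl.close_gripper(force=None): open the fingers fully, or close them until they stop; force is the grip in N (None keeps the last).
- ctrl.pause(seconds).
- ctrl.ik(position, orientation): joint angles nearest the present ones, or None.
- get_state(): the state.
- vision.grab_frame(name): name is "scene" or "top"; returns (picture, depth): 420x560x3 uint8, blue, green, red; 420x560 float32, m along the optical axis (not along the pixel's ray), 0 where there is no reading.
- vision.camera_info(name): a dict with "mtx" (3x3 intrinsics, pixels), "R" (3x3) and "t" (3): a world point X has camera coordinates R X + t. Camera axes: x right, y down, z forward; pixel columns grow to the right and rows downward; lengths in m; the calibration is good to about 2 mm. A picture is of the moment at which its call begins. camera_info takes no time and is no camera call.
A pose or a line that the arm cannot do raises ctrl.Unreachable and nothing moves.
- ticket.close_job(): hands the job in; it is judged then, once.
Trained networks look in the newest picture that a camera, given by its name, has taken for a name from the list of things; names that differ only in an ending like _2 or _b are one class to them, and where a whole thing is asked for, a point or a joint stands for the part that bears it (a point fixed in the world has none). Each returns a list of dicts, best first, with "p" (0 to 1); they miss things now and then, are a little off and sometimes report something else, mostly with a low value. They report only what shows in the picture. A call takes as long as a camera call.
- models.recognise(camera, target): "point" ([column, row] in pixels, amid what is visible of it).
- models.masks_of(camera, target): "mask" (420x560 bool, what is visible of it) and "point" ([column, row] in pixels, amid what is visible of it).
The state is a dict: "time": time; "qpos": joint angles; "qd": joint speeds; "tau": joint torques, N m; "tcp_pos": TCP position; "eef_rot": TCP orientation; "contact_force": force on the tool from outside, world axes, zero at the start; "wrist_torque": the same for the moment, N m; "width": finger opening in m; "gripper_force": force on a finger pad.
Only numpy, scipy, OpenCV 4.12 (cv2) and the standard library are available. Lean on these libraries where they do the work, as an engineer would, in place of code of your own. Each camera call takes 0.05 s, during which the arm holds its last target. There are 200 camera calls.

## Working session

There is one attempt and no reset: what is moved stays moved. The work goes in short steps, each a Python script; the robot and the scene stay as the last script left them, time stands still between calls to the robot, and variables do not carry over. Pictures are saved under pics/ and viewed, at most 10 in all, crops included, and the job is handed in when it is done.

```bash
mkdir -p pics
cat > h.py <<'E'
import numpy as np, cv2
from station import ctrl, get_state, vision, ticket, models
def world(cam,depth,px,r=2):
    i=vision.camera_info(cam);u,v=int(round(px[0])),int(round(px[1]))
    d=depth[max(v-r,0):v+r+1,max(u-r,0):u+r+1];z=np.median(d[d>0])
    c=np.linalg.inv(i["mtx"])@[px[0],px[1],1]*z
    return np.array(i["R"]).T@(c-np.array(i["t"]))
E
python3 - <<'E'
from h import *
for c in ("scene","top"):
    im,d=vision.grab_frame(c); cv2.imwrite(f"pics/{c}0.png",im)
    for n in ("rocker_dot","yellow_key_top","blue_key_top","white_key_top","bowl","pestle","molcajete"):
        for r in models.recognise(c,n)[:2]:
            print(c,n,round(r["p"],2),np.round(r["point"],1),np.round(world(c,d,r["point"]),4))
s=get_state();print(s["time"],s["tcp_pos"],s["eef_rot"],s["width"],ctrl.pinch_z)
E
```

```text
scene rocker_dot 0.56 [229.4 183.6] [ 0.5188 -0.1715  0.0778]
scene rocker_dot 0.28 [214.1 209.8] [ 0.5995 -0.2202  0.0757]
scene yellow_key_top 0.56 [242.4 199.2] [ 0.577  -0.154   0.0741]
scene blue_key_top 0.46 [215.6 210.7] [ 0.6022 -0.2175  0.0748]
scene bowl 0.74 [335.2 157.6] [0.459  0.1124 0.0657]
scene pestle 0.58 [265.8 249.7] [ 0.698  -0.1325  0.031 ]
scene molcajete 0.6 [105.7 225.6] [ 0.5665 -0.4458  0.0518]
top rocker_dot 0.55 [293.1 255.6] [ 0.5055 -0.1641  0.0751]
top yellow_key_top 0.5 [290.8 219.5] [ 0.582  -0.1592  0.0742]
top blue_key_top 0.76 [316.2 216.7] [ 0.5884 -0.2132  0.0739]
top blue_key_top 0.6 [424.9 204.6] [ 0.6206 -0.4541  0.0501]
top white_key_top 0.48 [256.8 225.3] [ 0.5692 -0.0872  0.0744]
top bowl 0.72 [170.6 251.5] [0.5146 0.0982 0.0512]
top bowl 0.31 [316.6 216.4] [ 0.589  -0.2141  0.0741]
top pestle 0.7 [278.3 177.8] [ 0.6833 -0.1318  0.034 ]
top molcajete 0.87 [427.1 207.3] [ 0.6148 -0.4589  0.0493]
0.8 [ 0.20885031 -0.58903371  0.23127027] [-3.67425294e-05  9.85519171e-01  1.69564033e-01 -2.02504263e-05] 0.08557093893841632 -0.0187
```

Run:
```python
import cv2
a=cv2.imread("pics/top0.png")[140:320,100:480]; cv2.imwrite("pics/top0c.png",cv2.resize(a,None,fx=2.1,fy=2.1,interpolation=cv2.INTER_CUBIC))
```

```text
(no output)
```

View pics/top0c.png

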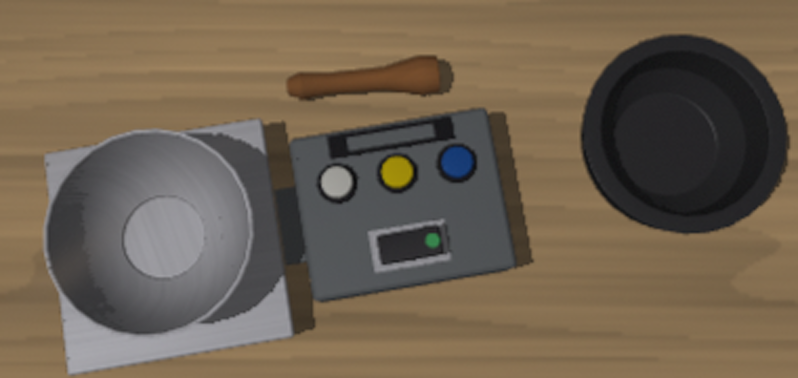

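View pics/scene0.png

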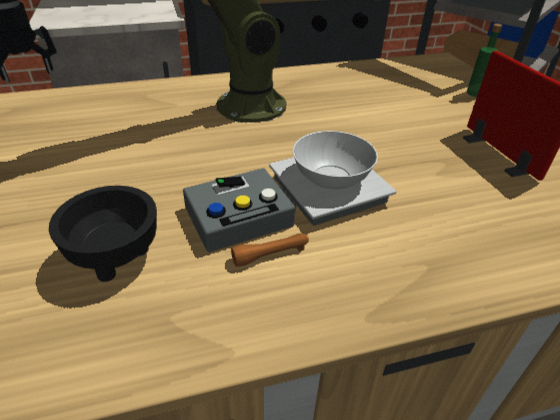

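The crop shows the keys in the order white, yellow, blue, left to right, at about (260,227), (289,222) and (318,217) in the top image. The green dot is at about (306,255), the pestle is beyond the console, and the bowl is to its left. I'll refine these with colour centroids and a rigid fit of the console.

```bash
cat >> h.py <<'E'
def ray(cam,px,z):
    i=vision.camera_info(cam);R=np.array(i["R"]);o=-R.T@np.array(i["t"])
    d=R.T@np.linalg.inv(i["mtx"])@[px[0],px[1],1]
    return o+d*(z-o[2])/d[2]
HS={"white":((0,0,150),(180,50,255)),"yellow":((20,120,90),(35,255,255)),"blue":((100,120,60),(130,255,255)),"dot":((50,100,60),(85,255,255))}
LOC={"white":(.03,.062),"yellow":(.03,0),"blue":(.03,-.062),"dot":(-.045-0,-.0245)}
Z={"white":.074,"yellow":.074,"blue":.074,"dot":.081}
SEED={"top":{"white":(260,227),"yellow":(289,222),"blue":(318,217),"dot":(306,255)},
 "scene":{"white":(268,195),"yellow":(243,201),"blue":(216,210),"dot":(221,181)}}
def seg(cam,im,n,r=11):
    u,v=SEED[cam][n];hsv=cv2.cvtColor(im[v-r:v+r,u-r:u+r],cv2.COLOR_BGR2HSV)
    m=cv2.inRange(hsv,*HS[n]);k,l,st,c=cv2.connectedComponentsWithStats(m)
    j=1+np.argmax(st[1:,4]);return c[j]+[u-r,v-r],st[j,4]
E
python3 - <<'E'
from h import *
for cam in ("top","scene"):
    im,d=vision.grab_frame(cam);P=[]
    for n in LOC:
        c,a=seg(cam,im,n);w=ray(cam,c,Z[n]);P.append(w[:2]);print(cam,n,np.round(c,1),a,np.round(w,4),np.round(world(cam,d,c,1),4))
    P=np.array(P);L=np.array(list(LOC.values()))
    A=L-L.mean(0);B=P-P.mean(0);U,S,V=np.linalg.svd(A.T@B);R=V.T@U.T
    t=P.mean(0)-R@L.mean(0);print("yaw",np.arctan2(R[1,0],R[0,0]),"t",t,"res mm",np.round((P-(L@R.T+t))*1e3,1).tolist())
E
```

```text
top white [259.7 226.3] 129 [ 0.5672 -0.0933  0.074 ] [ 0.5671 -0.0934  0.0747]
top yellow [288.6 221.4] 175 [ 0.578  -0.1545  0.074 ] [ 0.5779 -0.1545  0.0746]
top blue [317.2 216.8] 183 [ 0.5882 -0.2153  0.074 ] [ 0.5883 -0.2154  0.0736]
top dot [305.8 254. ] 41 [ 0.5085 -0.1903  0.081 ] [ 0.5084 -0.1902  0.0825]
yaw 0.167244629693912 t [ 0.54835839 -0.15919536] res mm [[-0.4, -0.3], [0.0, -0.3], [-0.1, 0.0], [0.5, 0.6]]
scene white [268.1 192.1] 99 [ 0.5662 -0.0929  0.074 ] [ 0.5671 -0.0932  0.0748]
scene yellow [242.4 200.6] 144 [ 0.5818 -0.1552  0.074 ] [ 0.5845 -0.1557  0.0763]
scene blue [215.5 208.1] 142 [ 0.5927 -0.2162  0.074 ] [ 0.5944 -0.2164  0.0754]
scene dot [220.4 180.4] 21 [ 0.5061 -0.1898  0.081 ] [ 0.5083 -0.1901  0.0826]
yaw 0.17901079498362404 t [ 0.54953065 -0.15951449] res mm [[-1.8, 0.3], [2.7, -1.0], [2.6, -1.1], [-3.5, 1.8]]
```

```bash
cat >> h.py <<'E'
YAW,T=0.169,np.array([.5486,-.1592])
def loc(x,y,z):
    c,s=np.cos(YAW),np.sin(YAW);return [T[0]+c*x-s*y,T[1]+s*x+c*y,z]
def q(th): return [0,np.cos(th/2),np.sin(th/2),0]
def press(x,y,z0,zmin,fmax,step=.001):
    ctrl.movel(loc(x,y,z0+.006),max_speed=.1); b=get_state()["contact_force"][2]
    z=z0+.004
    while z>zmin:
        z-=step; ctrl.movel(loc(x,y,z),max_speed=.03); s=get_state(); f=s["contact_force"][2]-b
        print(round(z,4),np.round(s["tcp_pos"][2],4),round(f,1),round(s["time"],1))
        if f>fmax: break
    return z
E
python3 - <<'E'
from h import *
q0=get_state()["qpos"]
for th in (YAW+np.pi/2,YAW-np.pi/2):
    j=ctrl.ik(loc(-.045,-.026,.16),q(th)); print(th,None if j is None else np.round(j,2))
print(np.round(q0,2),get_state()["time"])
E
```

```text
1.7397963267948966 [ 0.78  0.52 -0.7   1.81  0.4   0.96  0.07]
-1.4017963267948965 [ 0.26  0.45  0.08  1.82 -0.04  0.87 -2.61]
[ 1.34  0.51 -0.24  1.5   0.13  1.15 -0.15] 0.9
```

Run:
```python
from h import *
ctrl.close_gripper(20)
ctrl.movep(loc(-.045,-.026,.15),q(YAW+np.pi/2))
s=get_state();print(s["time"],s["tcp_pos"],loc(-.045,-.026,.15),s["contact_force"],s["width"])
press(-.045,-.026,.082,.0685,15)
im,_=vision.grab_frame("scene");cv2.imwrite("pics/s1.png",cv2.resize(im[90:290,130:400],None,fx=2.9,fy=2.9,interpolation=cv2.INTER_CUBIC))
```

```text
3.5 [ 0.50823543 -0.19416897  0.14997926] [np.float64(0.5086142081369888), np.float64(-0.19239844046168353), 0.15] [-0.13347669  0.16102922 -0.18119541] -0.00014644009312961948
0.085 0.0853 -0.5 4.5
0.084 0.0841 0.1 4.8
0.083 0.0829 0.3 5.0
0.082 0.082 0.6 5.3
0.081 0.081 -0.2 5.5
0.08 0.0799 0.3 5.8
0.079 0.0789 -0.1 6.0
0.078 0.0779 0.3 6.3
0.077 0.0769 0.2 6.5
0.076 0.0759 0.2 6.8
0.075 0.075 0.3 7.0
0.074 0.0739 2.0 7.3
0.073 0.0729 0.9 7.5
0.072 0.072 2.6 7.8
0.071 0.0717 9.4 8.0
0.07 0.0714 17.2 8.3
```

View pics/s1.png

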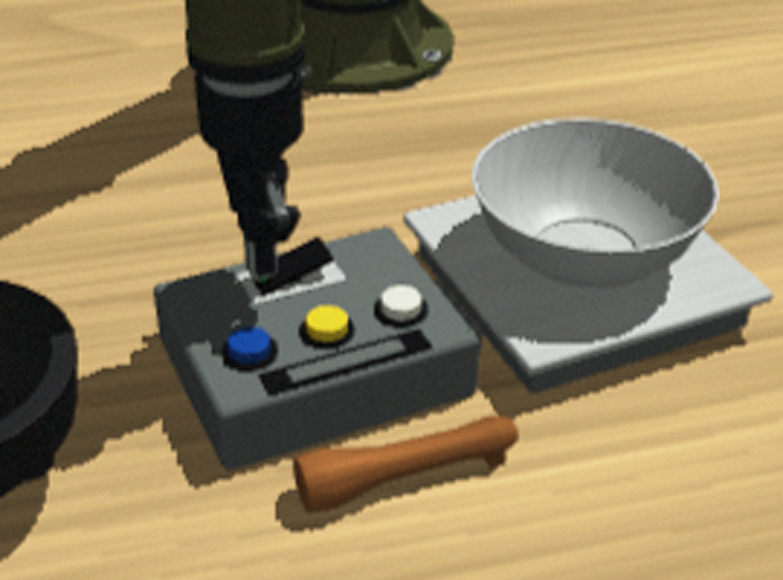

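The dotted end, at crop (262,280), is down and the other end is raised. The force rose sharply at the stop, so the rocker is on. Next is the yellow key.

Run:
```python
from h import *
ctrl.movel(loc(-.045,-.026,.1),max_speed=.15)
ctrl.movel(loc(.03,0,.1),max_speed=.15)
press(.03,0,.074,.0655,12)
ctrl.movel(loc(.03,0,.1),max_speed=.15)
ctrl.movel(loc(.03,.062,.1),max_speed=.15)
print(get_state()["time"],get_state()["tcp_pos"])
im,_=vision.grab_frame("scene");cv2.imwrite("pics/s2.png",cv2.resize(im[130:260,170:330],None,fx=4.6,fy=4.6,interpolation=cv2.INTER_CUBIC))
```

```text
0.077 0.0772 0.1 9.9
0.076 0.0761 0.6 10.2
0.075 0.0749 1.1 10.4
0.074 0.074 0.9 10.7
0.073 0.073 0.6 10.9
0.072 0.072 1.3 11.2
0.071 0.0709 1.2 11.4
0.07 0.0699 0.8 11.7
0.069 0.0689 1.0 11.9
0.068 0.0679 2.3 12.2
0.067 0.0674 6.8 12.4
0.066 0.0669 10.7 12.7
0.065 0.0664 15.0 12.9
13.9 [ 0.56763482 -0.09370172  0.09953387]
```

View pics/s2.png

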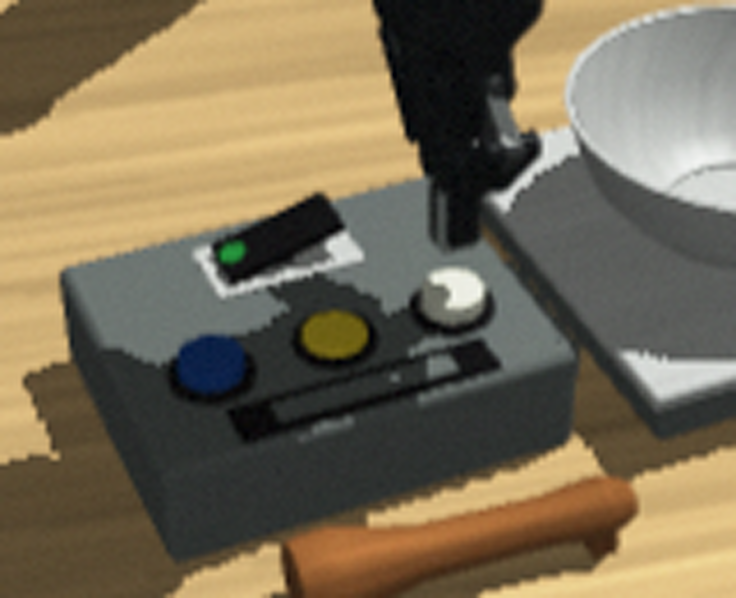

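The rocker stays on and the yellow cap, at crop (336,335), sits almost flush with its collar. Blue is still up. Next is the white key.

Run:
```python
from h import *
press(.03,.062,.074,.0645,14)
ctrl.pause(.5)
s=get_state();print(s["time"],s["tcp_pos"],s["contact_force"])
im,d=vision.grab_frame("scene");cv2.imwrite("pics/s3.png",cv2.resize(im[130:260,170:330],None,fx=4.6,fy=4.6,interpolation=cv2.INTER_CUBIC))
```

```text
0.077 0.0772 0.5 14.6
0.076 0.0761 0.4 14.8
0.075 0.075 0.2 15.1
0.074 0.0741 0.6 15.3
0.073 0.0731 2.6 15.6
0.072 0.0721 2.4 15.8
0.071 0.071 2.8 16.1
0.07 0.07 4.4 16.3
0.069 0.069 4.2 16.6
0.068 0.0681 5.9 16.8
0.067 0.068 15.0 17.1
17.55 [ 0.56793925 -0.09299944  0.06801944] [-3.07955645  0.84084426 14.02915478]
```

View pics/s3.png

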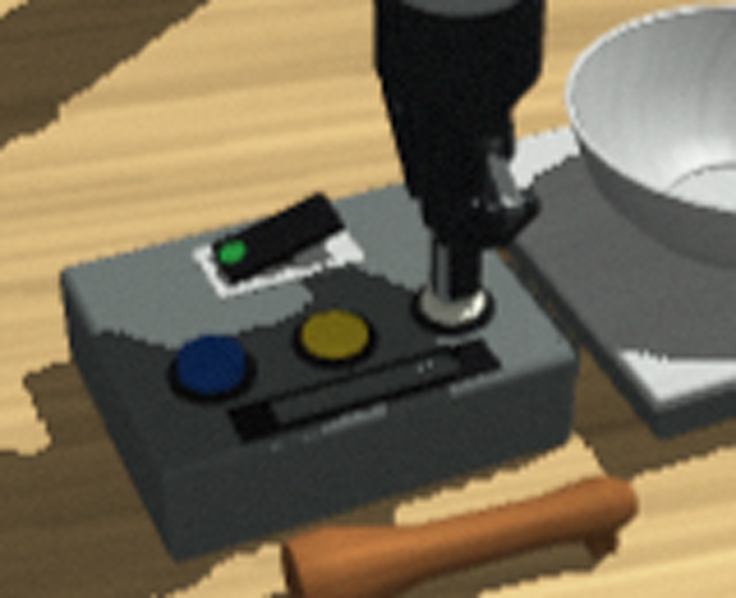

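The white key, at crop (452,305), is held down at its stop with about 14 N. Rocker on, yellow down, blue up, and nothing else has moved, so I'm handing in.

```bash
python3 -c "
from h import *
print(ticket.close_job())"
```

```text
the job is handed in; nothing more can be done
None
```

I handed the job in at about 17.6 s of the 35 s limit with the rocker on, the yellow key down and the white key held at its stop with about 14 N; the last picture showed the blue key up and the bowl and pestle in place (the molcajete was outside that crop), and no verdict came back.

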